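# Close a surprise-ball chocolate mould around its prize and hold it pressed

## Task

Put the yellow prize capsule into the round cavity of the lower blue mould half and let go of it, then take the upper blue half by its white handle, fit it onto the two steel dowels of the lower half and press the pair down until the sprung lower half is right down on its stand. Finish while still holding the mould pressed down like that, so that the chocolate shells can join; do not let go. Leave the green capsule and everything else on the bench where it is.

Things in the scene. Friction and masses are not known exactly. Their poses are not given: they have to be found in the camera images.
- prize: yellow ball-shaped prize capsule, 36 mm diameter, 30 g, with a thin white band; origin at its centre. It starts resting on a fixed white egg cup (29 mm wide rim 25 mm above the bench, foot 48 mm wide), its centre about 39 mm above the bench.
- spare_prize: green capsule of the same size on a second, equal egg cup; origin at its centre. To be left where it is. Which cup is nearer to the robot varies.
- mould_top: upper mould half: blue block 124 x 76 x 22 mm (x, y, z) with a 70 x 76 x 10 mm step on top and a white handle on that. 0.3 to 0.6 kg. Origin: centre of its underside, z up. In the underside a round cavity 50 mm wide, 22 mm deep, brown chocolate lining. A half turn about z fits as well. Starts right side up on a fixed wire cooling rack, 200 x 150 mm, its underside 16 mm above the bench.
- top_handle (a point): middle of the upper half's white handle, a block 60 mm along x, 24 mm thick along y, 40 mm high; the point is 52 mm above the underside. Axes as mould_top.
- base_face (a point): lower mould half: blue block 124 x 76 x 36 mm on a fixed dark stand 170 x 110 mm. The point is the centre of its upper face, 70 mm above the bench when not pressed, z up, moving with it; here is the open round cavity, 50 mm wide, 17 mm deep, flat floor, brown lining. A capsule in it has its centre 1 mm above the face. Seated, the upper half's origin is at this point.
- hole (a point): mouth, in the underside, of one of the upper half's two round through holes, 12.5 mm diameter, chamfered, at x = +47 mm, y = 0 of mould_top; the other is at x = -47 mm.
- dowel (a point): tip of one of the two upright steel dowels of the lower half, 10 mm diameter, tapered over the last 4 mm, 26 mm above the face, at x = +47 mm, y = 0 of base_face; the other is at x = -47 mm.
- mould_base (a joint): how far the lower half is pressed down against its stand's springs, m: 0 = up; 0.014 = right down on its stop. It moves only straight down. The upper half's weight alone does not move it. Counting that weight, about 8 N starts it, 13 N presses it 9 mm, 16 to 17 N reaches the stop.
- jar: closed jar with red lid, 68 mm wide, 100 mm tall; origin under its centre; a bystander to leave alone.
- spatula: spatula lying on the bench; origin under its centre; a bystander to leave alone.
- spool: red spool, 60 mm wide, 40 mm tall; origin under its centre; a bystander to leave alone.
- gift_box: cardboard box 90 x 90 x 70 mm; origin under its centre; a bystander to leave alone.
- mug: blue mug, 80 mm wide, 90 mm tall; origin under its centre; a bystander to leave alone.
Things that resemble listed ones, but are neither listed nor needed, are in the scene too. Of the things shaped like the prize, the yellow one is meant.

How it is judged:
By the outcome, as a careful person would: the job done as asked, in the order asked, and still so for the second after the job is handed in, while the arm keeps its last pose, push and grip.
It also fails if it takes over 56 s, if anything falls off the work surface, if the arm or the gripper's body presses on something with over 40 N, if the wrist force passes 120 N, or if a joint passes its speed limit or range.

## Robot

A 6-joint arm with a two-finger parallel gripper is mounted at the origin on the work surface. World frame = base frame: x ahead of the robot, y to its left, z up, the work surface at z = 0. Lengths are in m, angles in degrees, forces in N, time in s.
With the tool pointing down it reaches from about 0.25 to 0.725 m from the base axis. Payload 9.7 kg.
Tool frame: the origin (TCP) lies at the very end of the fingers, on their centre line; the grasp point (between the pads) lies 19 mm behind it; z points along the fingers, y is the line along which they close (so a half turn about z gives the same grasp; the last joint's range is limited). The gripper opens to 85 mm and grips with 20 to 120 N. Pads are 22 mm wide; open, the fingers measure 114 mm over their backs; the gripper's body (76 mm by 85 mm) begins 54 mm behind the grasp point. The pads swing forward as they close: fully open they stand 13 mm farther back than shut.
Start: joints at [75.344, 4.979, 10.078, 95.1, 0, 90], TCP at [0.139, 0.532, 0.231] pointing down, gripper open.
Joint ranges: [-179.16, 179.16], [-48.56, 103.87], [-65.8, 70.77], [-126.05, 130.52], [-82.76, 87.17], [-180, 180]. Speed limits (degrees/s): [127.2, 127.2, 147.25, 180, 180, 180].

## Interface

Orientations are given as [roll, pitch, yaw] about the fixed x, y, z axes, in that order (R = Rz(yaw) Ry(pitch) Rx(roll)).
In Python, from workcell import bot gives the robot as it stands.
- The arm moves only by the tool arm_command, never from a script. Its argument "series" is a list of rows, each a list of 4 numbers: the shift along the tool's x, y, z in m, then the turn about the tool's z in rad. A call has exactly 5 rows; each row is the pose to reach, as a shift and turn from the pose commanded when the call began, along the tool's axes at that moment; what a row does not reach only later rows make up. A row lasts 1/10 s, in which the tool goes at most 50 mm and 8.59 degrees, less where a joint would pass 70% of its speed; a pose out of reach is approached as far as the arm can. A call with a gripper value outside its range is refused whole. "hand" is the finger opening in m, from 0 to 0.0854, set as the call begins (left out, the last holds). The fingers move at their own pace and stop on an object; "grip_force" is the grip in N (left out, the last holds). Time passes only in rows, so rows that repeat a pose let the fingers close, or fill a call up. It gives the time, the measured TCP pose, the force, the opening and the grip force at its end, in the units of the state.
- bot.get_obs(): the state, without advancing time (a new reading comes with each control period).
- bot.camera(name): name is "scene" or "top" or "wrist"; returns a dict with "color" (420x560x3 uint8, blue, green, red), "camera_matrix" (3x3 intrinsics, pixels), "xyz" and "orientation" of the camera in the world; the wrist camera has in their place "T_tool_cam" (4x4, takes a point from camera to tool coordinates, whose origin is the TCP and whose axes are the flange's). Camera axes: x right, y up, looking along -z (the intrinsics and any distortion apply to the point x, -y, -z); pixel columns grow to the right and rows downward; lengths in m; the calibration is good to about 2 mm. A picture is of the moment at which its call begins: read the wrist's pose just before it. There is no depth.
- bot.job_done(): hands the job in; it is judged then, once.
Trained networks look in the newest picture that a camera, given by its name, has taken for a name from the list of things; names that differ only in an ending like _2 or _b are one class to them, and where a whole thing is asked for, a point or a joint stands for the part that bears it (a point fixed in the world has none). Each returns a list of dicts, best first, with "confidence" (0 to 1); they miss things now and then, are a little off and sometimes report something else, mostly with a low value. They report only what shows in the picture. A call takes as long as a camera call. They do not tell look-alikes from the thing itself.
- bot.find_in(camera, target): "location" ([column, row] in pixels, amid what is visible of it).
- bot.mark_of(camera, target): "location" ([column, row] in pixels: a listed point, or the origin of a listed thing).
The state is a dict: "time": time; "q": joint angles; "qd": joint speeds; "joint_efforts": joint torques, N m; "ee_pos": TCP position; "tcp_rot": TCP orientation; "wrist_force": force on the tool from outside, world axes, zero at the start; "torque": the same for the moment, N m; "opening": finger opening in m; "grasp_force": force on a finger pad.
Only numpy, scipy, OpenCV 4.12 (cv2) and the standard library are available. Lean on these libraries where they do the work, as an engineer would, in place of code of your own. Each camera call takes 0.05 s, during which the arm holds its last target. There are 200 camera calls.

## Working session

There is one attempt and no reset: what is moved stays moved. The work goes in short steps, Python scripts to look and compute and a tool call to move; the robot and the scene stay as the last step left them, time stands still between calls to the robot, and variables do not carry over. Pictures are saved under pics/ and viewed, at most 10 in all, crops included, and the job is handed in when it is done.

Besides the shell and the picture viewer there is one more tool, called as name(argument=value, ...), one argument or row to a line, values as JSON. arm_command: Moves the arm, as the interface text tells. Its arguments: {"type":"object","properties":{"series":{"type":"array"},"hand":{"type":"number"},"grip_force":{"type":"number"}},"required":["series"]}

```bash
mkdir -p pics && ls && cat > h.py <<'E'
import numpy as np, cv2
from scipy.spatial.transform import Rotation as R
from workcell import bot
def Rm(o):
    o=np.array(o,float)
    return o if o.shape==(3,3) else R.from_euler('xyz',o,degrees=True).as_matrix()
def cam(name):
    s=bot.get_obs(); c=bot.camera(name)
    if 'T_tool_cam' in c:
        T=np.eye(4);T[:3,:3]=Rm(s['tcp_rot']);T[:3,3]=s['ee_pos'];T=T@np.array(c['T_tool_cam'])
    else:
        T=np.eye(4);T[:3,:3]=Rm(c['orientation']);T[:3,3]=c['xyz']
    return c,T
def on_plane(c,T,px,z):
    K=np.array(c['camera_matrix']);d=c.get('distortion',c.get('dist_coeffs'))
    u=cv2.undistortPoints(np.array([[px]],float),K,None if d is None else np.array(d,float))[0,0]
    r=T[:3,:3]@np.array([u[0],-u[1],-1]);o=T[:3,3]
    return o+r*(z-o[2])/r[2]
E
python3 - <<'E'
from h import *
print(bot.get_obs())
for n in('scene','top'):
    c,T=cam(n);cv2.imwrite(f'pics/{n}0.png',c['color']);print(n,[k for k in c],T.round(3).tolist(),np.array(c['camera_matrix']).tolist())
    for k in c:
        if 'dist' in k: print(c[k])
    for t,z in(('prize',.039),('spare_prize',.039),('mould_top',.016),('top_handle',.068),('base_face',.07),('hole',.016),('dowel',.096),('jar',0),('spatula',0),('spool',0),('gift_box',0),('mug',0)):
        for d in bot.mark_of(n,t):
            print(t,np.round(d['location'],1),round(d['confidence'],2),on_plane(c,T,d['location'],z).round(3))
E
```

```text
pics
{'time': 0.0, 'q': array([7.53433747e+01, 5.01116626e+00, 1.00343411e+01, 9.50969590e+01,
       2.21743544e-04, 8.99993168e+01]), 'qd': array([-0.00580319,  0.01931454, -0.00236035,  0.05487261,  0.00981747,
       -0.03778572]), 'joint_efforts': array([-2.16077278e-03, -5.20399475e+01,  4.64790487e+01,  1.67140405e-02,
       -2.18649216e-04,  6.56301978e-06]), 'ee_pos': array([0.13910975, 0.53189935, 0.2305814 ]), 'tcp_rot': array([-1.79926216e+02, -2.22623170e-04,  1.65344058e+02]), 'wrist_force': array([-0.34622808, -0.52981297,  0.03782372]), 'torque': array([-0.03151113,  0.08617129,  0.02882227]), 'grasp_force': 0.0, 'opening': 0.08538026733796754}
scene ['color', 'camera_matrix', 'xyz', 'orientation'] [[0.489, -0.519, 0.701, 1.416], [0.872, 0.285, -0.398, -0.489], [0.007, 0.806, 0.592, 0.77], [0.0, 0.0, 0.0, 1.0]] [[471.8154706250623, 0.0, 275.76862590251824], [0.0, 471.8154706250623, 202.04161977213425], [0.0, 0.0, 1.0]]
prize [266.  202.2] 0.5 [ 0.54  -0.021  0.039]
prize [275.6 218.1] 0.43 [ 0.61  -0.032  0.039]
spare_prize [251.8 185.9] 0.68 [ 0.455 -0.02   0.039]
m
[... 813 characters left out ...]
645154151753], [0.0, 0.0, 1.0]]
prize [302.2 209.3] 0.63 [ 0.612 -0.031  0.039]
prize [296.3 240. ] 0.56 [ 0.53  -0.015  0.039]
spare_prize [300.4 271. ] 0.69 [ 0.45  -0.025  0.039]
mould_top [223.8 224.6] 0.61 [0.574 0.181 0.016]
top_handle [216.4 221.6] 0.79 [0.575 0.191 0.068]
base_face [367.7 220.4] 0.61 [ 0.577 -0.197  0.07 ]
hole [228.8 205.8] 0.82 [0.626 0.169 0.016]
dowel [367.4 202.5] 0.94 [ 0.619 -0.192  0.096]
jar [123.1 251.1] 0.96 [0.503 0.46  0.   ]
spatula [475.6 276.4] 0.72 [ 0.437 -0.488  0.   ]
spool [327.  171.3] 0.83 [ 0.725 -0.101  0.   ]
spool [217.9 222.3] 0.32 [0.583 0.201 0.   ]
gift_box [255.1 161.7] 0.59 [0.754 0.1   0.   ]
mug [136.1 202.6] 0.9 [0.638 0.431 0.   ]
```

View pics/top0.png

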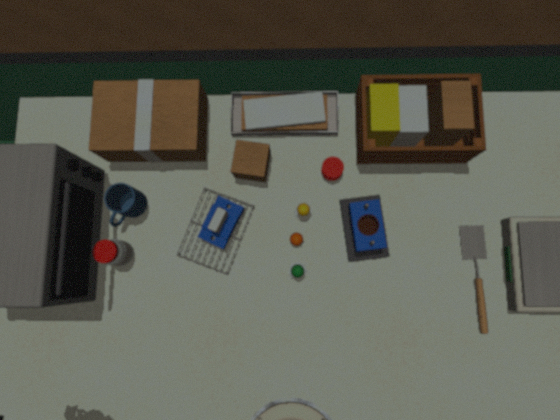

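View pics/scene0.png

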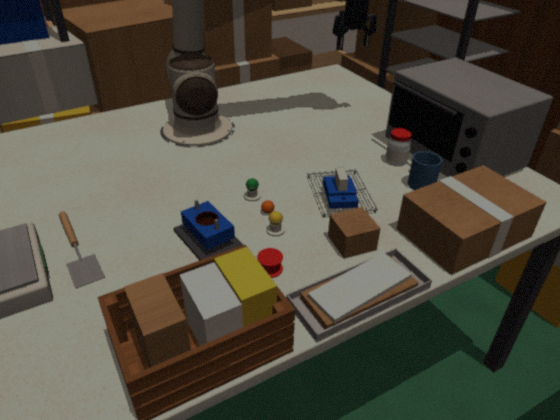

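The top view shows three balls: yellow at (303,209) on a white cup, orange at (296,240) without a clear cup, and green at (298,271) on a cup. The base is at (367,225), the upper half on its rack at (221,220), and the jar, mug, spool and box stand clear of these. The scene view agrees, with yellow at (276,217) on a cup, orange at (268,207) and green at (252,186).

Possible prizes are yellow (303,209), orange (296,240) and green (298,271). I choose the yellow one and will check it in a close crop.

arm_command(
  series=[
    [-0.04, -0.028, 0, 0],
    [-0.08, -0.056, 0, 0],
    [-0.12, -0.085, 0, 0],
    [-0.16, -0.113, 0, 0],
    [-0.2, -0.141, 0, -0.08],
  ],
)

```text
time: 1.8
ee_pos: [0.2978, 0.3435, 0.2314]
tcp_rot: [180.0, 0.0, 170.0]
wrist_force: [0.3, -0.2, 0.5]
opening: 0.0851
grasp_force: 0.0
```

```bash
python3 - <<'E'
from h import *
s=bot.get_obs();print(s['time'],s['q'].round(1),s['ee_pos'].round(3),s['tcp_rot'].round(1))
c,T=cam('wrist');print(np.array(c['T_tool_cam']).round(3).tolist(),np.array(c['camera_matrix']).round(1).tolist())
c,T=cam('top');cv2.imwrite('pics/crop.png',cv2.resize(c['color'][180:300,180:420],None,fx=3.3,fy=3.3,interpolation=cv2.INTER_CUBIC))
E
```

```text
1.8 [49.1 -8.  -2.6 95.4 -0.  59.1] [0.298 0.343 0.231] [180.   0. 170.]
[[0.0, 0.947, 0.32, 0.083], [1.0, -0.0, -0.001, -0.001], [-0.001, 0.32, -0.947, -0.142], [0.0, 0.0, 0.0, 1.0]] [[297.0, 0.0, 284.3], [0.0, 297.0, 214.7], [0.0, 0.0, 1.0]]
```

View pics/crop.png

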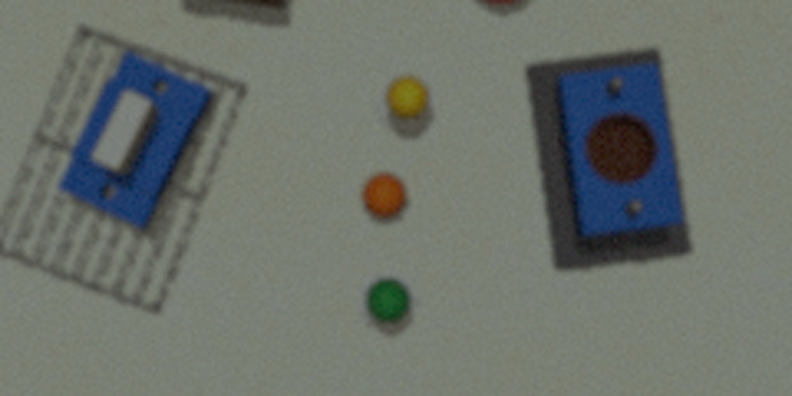

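The crop shows the yellow capsule at (408,97) standing on a cup, with the cup visible below it. The orange ball at (384,195) sits without a cup and the green one at (388,300) is on its own cup. The yellow one is the prize, and I move over to measure it from the wrist camera.

arm_command(
  series=[
    [-0.034, -0.03, 0, 0],
    [-0.068, -0.06, 0, 0],
    [-0.102, -0.09, 0, 0],
    [-0.136, -0.12, 0, 0],
    [-0.17, -0.15, 0, 0],
  ],
)

```text
time: 2.4
ee_pos: [0.4389, 0.1666, 0.2315]
tcp_rot: [180.0, 0.0, 169.9]
wrist_force: [1.2, 0.9, 0.5]
opening: 0.0854
grasp_force: 0.0
```

arm_command(
  series=[
    [-0.034, -0.03, -0.005, -0.035],
    [-0.068, -0.06, -0.01, -0.07],
    [-0.102, -0.09, -0.015, -0.105],
    [-0.136, -0.12, -0.02, -0.14],
    [-0.17, -0.15, -0.02, -0.175],
  ],
)

```text
time: 2.9
ee_pos: [0.5805, -0.0108, 0.252]
tcp_rot: [180.0, 0.1, -180.0]
wrist_force: [-0.2, 0.8, 0.6]
opening: 0.0853
grasp_force: 0.0
```

```bash
cat > look.py <<'E'
from h import *
import sys
def look(items,save=None):
    s=bot.get_obs();print(round(s['time'],2),s['q'].round(1),s['ee_pos'].round(4),s['tcp_rot'].round(1))
    c,T=cam('wrist')
    if save: cv2.imwrite(save,c['color'])
    for t,z in items:
        for d in bot.mark_of('wrist',t):
            print(t,np.round(d['location'],1),round(d['confidence'],2),on_plane(c,T,d['location'],z).round(4))
    return c,T
E
python3 - <<'E'
from look import *
look((('prize',.039),('top_handle',.068),('mould_top',.016),('base_face',.07),('hole',.016),('dowel',.096)),'pics/w1.png')
E
```

```text
2.9 [-1.1  9.8 17.7 97.8  0.  -1.1] [ 0.5805 -0.0108  0.252 ] [ 1.8e+02  1.0e-01 -1.8e+02]
prize [281.9 146.7] 0.97 [ 0.534  -0.0139  0.039 ]
top_handle [457.1 190.5] 0.72 [0.5794 0.184  0.068 ]
top_handle [279.1  64.9] 0.47 [ 0.4517 -0.0163  0.068 ]
mould_top [436.5 184.2] 0.71 [0.584  0.1868 0.016 ]
base_face [114.8 178.7] 0.58 [ 0.5657 -0.1986  0.07  ]
base_face [438.1 183.5] 0.41 [0.5709 0.1601 0.07  ]
base_face [216.7 276.2] 0.37 [ 0.6882 -0.0948  0.07  ]
hole [417.  211.2] 0.84 [0.621  0.1668 0.016 ]
dowel [118.  229.5] 0.83 [ 0.6157 -0.1903  0.096 ]
```

View pics/w1.png

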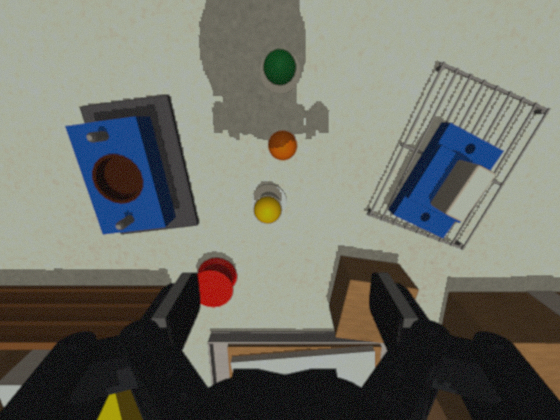

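The wrist view looks over everything: yellow capsule at (267,209) with its cup just above it, orange at (282,146) which the network wrongly calls the prize, green at (280,67). The base cavity is at (117,178) with dowels near (97,137) and (125,222), and the upper half is at (445,180) with its handle and two holes (470,148), (426,217).

```bash
python3 - <<'E'
from h import *
c,T=cam('wrist');im=c['color']
hsv=cv2.cvtColor(im,cv2.COLOR_BGR2HSV)
m=cv2.inRange(hsv,(20,120,80),(36,255,255));m[300:]=0
n,l,st,ce=cv2.connectedComponentsWithStats(m)
for i in range(1,n):
    if st[i,4]>60: print('yel',st[i],ce[i].round(1),on_plane(c,T,ce[i],.039).round(4))
# dowel tips, cavity and holes
for nm,p,z in (('d1',(130,218),.096),('d2',(89,137),.096),('cav',(117,178),.07),('h1',(470,148),.038),('h2',(426,217),.038)):
    print(nm,on_plane(c,T,p,z).round(4))
s=np.hstack([im[90:250,60:220],im[90:250,390:550]])
cv2.imwrite('pics/w1c.png',cv2.resize(s,None,fx=2.5,fy=2.5,interpolation=cv2.INTER_CUBIC))
E
```

```text
yel [253 198  26  27 565] [265.4 211. ] [ 0.6112 -0.0325  0.039 ]
d1 [ 0.6006 -0.1727  0.096 ]
d2 [ 0.5171 -0.1987  0.096 ]
cav [ 0.5629 -0.1936  0.07  ]
h1 [0.5336 0.2096 0.038 ]
h2 [0.6195 0.171  0.038 ]
```

View pics/w1c.png

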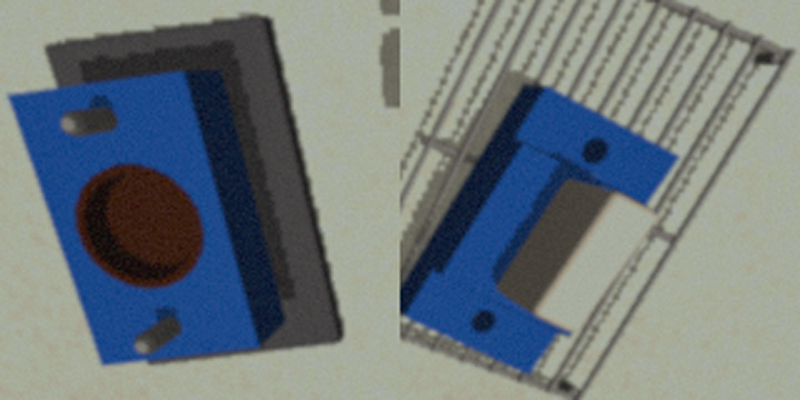

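arm_command(
  series=[
    [-0.01, -0.007, 0.035, 0],
    [-0.02, -0.014, 0.07, 0],
    [-0.0305, -0.0215, 0.11, 0],
    [-0.0305, -0.0215, 0.14, 0],
    [-0.0305, -0.0215, 0.165, 0],
  ],
  hand=0.064,
  grip_force=20,
)

```text
time: 3.8
ee_pos: [0.6089, -0.0303, 0.0846]
tcp_rot: [180.0, -0.1, -180.0]
wrist_force: [0.0, 0.6, 0.4]
opening: 0.0644
grasp_force: 0.0
```

```bash
python3 - <<'E'
from h import *
s=bot.get_obs();print(s['time'],s['ee_pos'].round(4),s['tcp_rot'].round(2),s['opening'])
c,T=cam('wrist');im=c['color'];cv2.imwrite('pics/w2.png',im)
hsv=cv2.cvtColor(im,cv2.COLOR_BGR2HSV)
m=cv2.inRange(hsv,(20,120,70),(36,255,255))
n,l,st,ce=cv2.connectedComponentsWithStats(m)
for i in range(1,n):
    if st[i,4]>200:
        x,y,w,h,a=st[i]; print('yel',st[i],ce[i].round(1),on_plane(c,T,ce[i],.039).round(4),on_plane(c,T,(x+w/2,y+h/2),.039).round(4))
E
```

```text
3.8 [ 0.6089 -0.0303  0.0846] [ 1.7999e+02 -6.0000e-02 -1.7999e+02] 0.06442539400417144
yel [ 257  221   50   49 1963] [281.6 244.7] [ 0.6115 -0.0325  0.039 ] [ 0.6121 -0.0322  0.039 ]
```

View pics/w2.png

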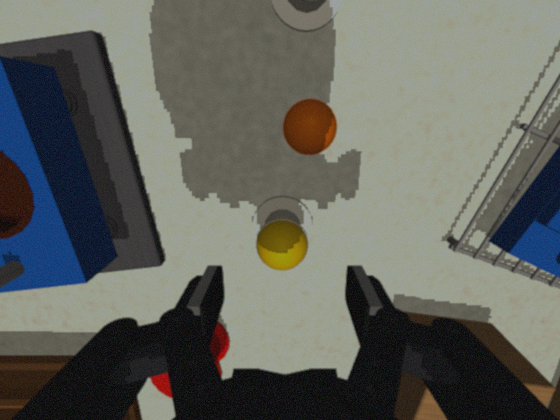

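The wrist view shows the yellow capsule at (282,245) on its cup, lying between the open fingers, and nothing stands in their way. I descend.

arm_command(
  series=[
    [-0.002, -0.0015, 0.015, 0],
    [-0.002, -0.0015, 0.03, 0],
    [-0.002, -0.0015, 0.045, 0],
    [-0.002, -0.0015, 0.058, 0],
    [-0.002, -0.0015, 0.058, 0],
  ],
)

```text
time: 4.35
ee_pos: [0.6106, -0.0327, 0.0261]
tcp_rot: [180.0, -0.2, 180.0]
wrist_force: [-1.1, -1.1, -0.4]
opening: 0.0641
grasp_force: 0.0
```

arm_command(
  series=[
    [0, 0, 0, 0],
    [0, 0, 0, 0],
    [0, 0, 0, 0],
    [0, 0, 0, 0],
    [0, 0, 0, 0],
  ],
  hand=0.02,
  grip_force=25,
)

```text
time: 4.85
ee_pos: [0.6123, -0.0327, 0.0292]
tcp_rot: [180.0, 0.1, 180.0]
wrist_force: [-0.1, 2.4, 5.7]
opening: 0.0344
grasp_force: 24.9
```

arm_command(
  series=[
    [0, 0, -0.01, 0],
    [0, 0, -0.03, 0],
    [0, 0, -0.06, 0],
    [0, 0, -0.09, 0],
    [0, 0, -0.12, 0],
  ],
)

```text
time: 5.35
ee_pos: [0.6114, -0.033, 0.1498]
tcp_rot: [-180.0, -0.0, 179.9]
wrist_force: [0.6, 0.3, -0.1]
opening: 0.0345
grasp_force: 25.0
```

```bash
python3 - <<'E'
from look import *
c,T=look((('dowel',.096),('base_face',.07)),'pics/w3.png')
s=bot.get_obs();print(s['opening'],s['grasp_force'])
E
```

```text
5.35 [-3.1 12.7  9.8 87.1 -0.  -3. ] [ 0.6114 -0.033   0.1498] [-180.    -0.   179.9]
dowel [ 66.4 236.5] 0.68 [ 0.6112 -0.189   0.096 ]
base_face [ 67.  166.4] 0.92 [ 0.5655 -0.1958  0.07  ]
base_face [487.8 212.1] 0.35 [0.6016 0.1268 0.07  ]
0.03430609922202011 24.97012495994568
```

View pics/w3.png

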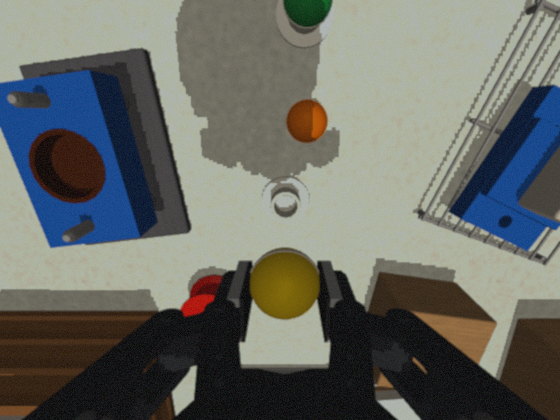

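The capsule is held centred between the pads at (285,285), and its cup is empty at (285,205). The base cavity shows at (67,165). I move over the base.

arm_command(
  series=[
    [0.009, -0.033, -0.006, -0.025],
    [0.018, -0.066, -0.012, -0.05],
    [0.027, -0.099, -0.018, -0.075],
    [0.036, -0.132, -0.024, -0.1],
    [0.043, -0.163, -0.03, -0.12],
  ],
)

```text
time: 6.0
ee_pos: [0.5675, -0.197, 0.1774]
tcp_rot: [180.0, -0.1, -173.1]
wrist_force: [0.6, -0.7, -1.3]
opening: 0.0343
grasp_force: 25.0
```

```bash
python3 - <<'E'
from look import *
c,T=look((('dowel',.096),('base_face',.07)),'pics/w4.png')
im=c['color'];hsv=cv2.cvtColor(im,cv2.COLOR_BGR2HSV)
for nm,m in(('blue',cv2.inRange(hsv,(100,120,110),(125,255,255))),('brown',cv2.inRange(hsv,(0,80,10),(15,255,130)))):
    n,l,st,ce=cv2.connectedComponentsWithStats(m)
    for i in range(1,n):
        if st[i,4]>600: print(nm,st[i],ce[i].round(1),on_plane(c,T,ce[i],.07).round(4))
E
```

```text
6.0 [-19.1  11.3  11.2  90.   -0.  -26. ] [ 0.5675 -0.197   0.1774] [ 1.800e+02 -1.000e-01 -1.731e+02]
base_face [289.9 214.7] 0.92 [ 0.5684 -0.1921  0.07  ]
base_face [502.   97.3] 0.18 [ 0.4521 -0.0393  0.07  ]
blue [ 242  182   88   83 2747] [287.8 229.4] [ 0.5824 -0.1923  0.07  ]
brown [ 256  182   61   58 2464] [285.6 209.5] [ 0.564  -0.1965  0.07  ]
brown [   0  304  152  116 7426] [ 56.1 351.6] [ 0.7481 -0.4165  0.07  ]
brown [ 464  319   96   62 1591] [506.6 346.3] [0.6851 0.0507 0.07  ]
brown [ 238  324   42   49 1319] [260.5 347.9] [ 0.7177 -0.2041  0.07  ]
brown [154 366  43  48 741] [179.5 395.6] [ 0.7943 -0.2875  0.07  ]
```

View pics/w4.png

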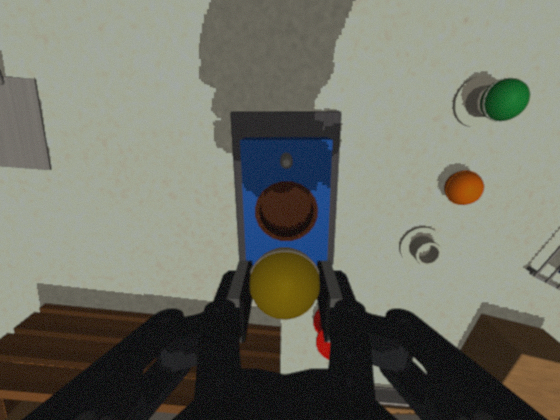

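The wrist view shows the held capsule at (285,285), the base squared up with the image, its cavity at (286,211) and the rear dowel at (286,160). Everything is aligned, so I lower the capsule.

arm_command(
  series=[
    [0.001, 0.001, 0.03, 0],
    [0.0015, 0.001, 0.06, 0],
    [0.0015, 0.001, 0.08, 0],
    [0.0015, 0.001, 0.095, 0],
    [0.0015, 0.001, 0.104, 0],
  ],
)

```text
time: 6.65
ee_pos: [0.5665, -0.194, 0.0724]
tcp_rot: [179.9, -0.1, -173.1]
wrist_force: [-0.3, 0.3, 0.2]
opening: 0.0343
grasp_force: 25.0
```

arm_command(
  series=[
    [0, 0, 0.001, 0],
    [0, 0, 0.002, 0],
    [0, 0, 0.003, 0],
    [0, 0, 0.003, 0],
    [0, 0, 0.003, 0],
  ],
)

```text
time: 7.15
ee_pos: [0.5673, -0.1951, 0.0719]
tcp_rot: [-180.0, 0.0, -173.2]
wrist_force: [0.7, 0.4, -0.4]
opening: 0.0344
grasp_force: 25.0
```

arm_command(
  series=[
    [0, 0, 0.001, 0],
    [0, 0, 0.002, 0],
    [0, 0, 0.003, 0],
    [0, 0, 0.004, 0],
    [0, 0, 0.004, 0],
  ],
)

```text
time: 7.65
ee_pos: [0.5672, -0.195, 0.0678]
tcp_rot: [-180.0, 0.0, -173.2]
wrist_force: [-0.9, 1.5, 4.5]
opening: 0.0344
grasp_force: 27.7
```

arm_command(
  series=[
    [0, 0, -0.001, 0],
    [0, 0, -0.001, 0],
    [0, 0, -0.001, 0],
    [0, 0, -0.001, 0],
    [0, 0, -0.001, 0],
  ],
  hand=0.054,
)

```text
time: 8.15
ee_pos: [0.5672, -0.1954, 0.0678]
tcp_rot: [-180.0, -0.0, -173.2]
wrist_force: [2.8, -4.4, -3.6]
opening: 0.039
grasp_force: 28.0
```

arm_command(
  series=[
    [0, 0, -0.02, 0],
    [0, 0, -0.05, 0],
    [-0.02, 0, -0.09, 0],
    [-0.03, 0, -0.13, 0],
    [-0.03, 0, -0.16, 0],
  ],
)

```text
time: 8.65
ee_pos: [0.5976, -0.1909, 0.2304]
tcp_rot: [180.0, 0.1, -173.1]
wrist_force: [1.1, -1.0, -0.3]
opening: 0.054
grasp_force: 0.0
```

```bash
python3 - <<'E'
from look import *
c,T=look((('dowel',.096),('base_face',.07),('prize',.071)),'pics/w5.png')
im=c['color'];hsv=cv2.cvtColor(im,cv2.COLOR_BGR2HSV)
m=cv2.inRange(hsv,(20,120,60),(36,255,255))
n,l,st,ce=cv2.connectedComponentsWithStats(m)
for i in range(1,n):
    if st[i,4]>200: print('yel',st[i],ce[i].round(1),on_plane(c,T,ce[i],.071).round(4))
cv2.imwrite('pics/w5c.png',cv2.resize(im[90:290,180:390],None,fx=3,fy=3,interpolation=cv2.INTER_CUBIC))
E
```

```text
8.65 [-17.7  16.   22.6  96.6   0.  -24.6] [ 0.5976 -0.1909  0.2304] [ 1.800e+02  1.000e-01 -1.731e+02]
dowel [283.8 218.4] 0.79 [ 0.6123 -0.1898  0.096 ]
base_face [281.2 165.2] 0.83 [ 0.5647 -0.1982  0.07  ]
base_face [283.8 165.2] 0.46 [ 0.5644 -0.1956  0.07  ]
prize [283.8 164.2] 0.95 [ 0.5633 -0.1958  0.071 ]
prize [472.2  67.3] 0.6 [ 0.4544 -0.0347  0.071 ]
prize [441.1 149.5] 0.56 [ 0.5299 -0.0417  0.071 ]
yel [267 149  35  37 993] [283.8 166.6] [ 0.5657 -0.1954  0.071 ]
yel [221 347  40  30 535] [235.9 358.9] [ 0.8184 -0.227   0.071 ]
```

View pics/w5c.png

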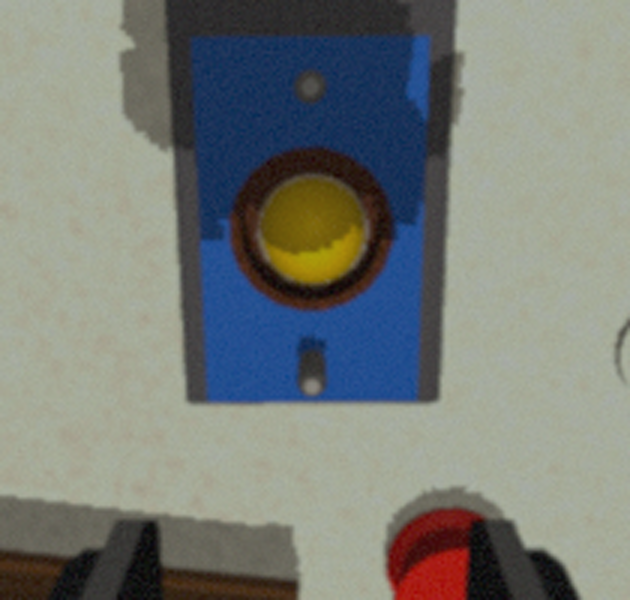

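The crop shows the yellow capsule sitting in the cavity at (313,230), with both dowels visible at (310,85) and (312,386). Next I measure the base pose from these points and move over to the upper half.

```bash
cat >> h.py <<'E'
from scipy.optimize import least_squares
def proj(c,T,P):
    p=(np.atleast_2d(P)-T[:3,3])@T[:3,:3]
    K=np.array(c['camera_matrix']);q=np.c_[p[:,0],-p[:,1],-p[:,2]]@K.T
    return q[:,:2]/q[:,2:]
def fit(c,T,local,z0,px,x0):
    L=np.array(local,float);px=np.array(px,float)
    def W(v):
        a=v[2];return np.c_[v[0]+np.cos(a)*L[:,0]-np.sin(a)*L[:,1],v[1]+np.sin(a)*L[:,0]+np.cos(a)*L[:,1],z0+L[:,2]]
    r=least_squares(lambda v:(proj(c,T,W(v))-px).ravel(),x0)
    v=r.x;tc=T;print('pose',v[:2].round(4),'yaw',np.degrees(v[2]).round(2),'resid',r.fun.reshape(-1,2).round(1).tolist())
    return v
E
python3 - <<'E'
from h import *
c,T=cam('wrist')
s=lambda x,y:(180+x/3-.33,90+y/3-.33)
px=[s(190,37),s(432,37),s(204,401),s(420,401),s(312,386),s(310,84)]
loc=[(-.062,-.038,0),(-.062,.038,0),(.062,-.038,0),(.062,.038,0),(.047,0,.026),(-.047,0,.026)]
fit(c,T,loc,.07,px,[.566,-.196,.12])
fit(c,T,loc[4:],.07,px[4:],[.566,-.196,.12])
fit(c,T,loc[:4],.07,px[:4],[.566,-.196,.12])
print(bot.get_obs()['ee_pos'],bot.get_obs()['tcp_rot'])
E
```

```text
pose [ 0.5648 -0.1962] yaw 6.99 resid [[0.1, -0.8], [-0.2, -1.0], [0.8, 0.7], [-0.8, 0.5], [-0.1, 0.5], [0.2, 0.4]]
pose [ 0.5644 -0.1963] yaw 7.18 resid [[0.0, 0.1], [-0.0, -0.1]]
pose [ 0.565  -0.1961] yaw 6.94 resid [[0.2, -0.6], [-0.1, -0.7], [0.8, 0.8], [-0.9, 0.7]]
[ 0.59656296 -0.19118243  0.22734858] [ 1.79956651e+02 -6.28490206e-02 -1.73166808e+02]
```

arm_command(
  series=[
    [-0.007, 0.048, 0, 0],
    [-0.014, 0.096, 0, 0],
    [-0.021, 0.144, 0, 0],
    [-0.028, 0.192, 0, 0],
    [-0.036, 0.24, 0, 0],
  ],
)

```text
time: 9.4
ee_pos: [0.6029, 0.053, 0.2267]
tcp_rot: [180.0, -0.1, -173.2]
wrist_force: [0.9, -0.8, -0.0]
opening: 0.0543
grasp_force: 0.0
```

arm_command(
  series=[
    [-0.004, 0.03, 0, 0.1],
    [-0.008, 0.06, 0.01, 0.22],
    [-0.012, 0.09, 0.025, 0.34],
    [-0.0165, 0.124, 0.04, 0.46],
    [-0.0165, 0.124, 0.05, 0.543],
  ],
)

```text
time: 9.9
ee_pos: [0.6041, 0.1796, 0.1748]
tcp_rot: [-179.9, -0.2, 155.6]
wrist_force: [-0.6, -1.0, -0.2]
opening: 0.0535
grasp_force: 0.0
```

```bash
python3 - <<'E'
from look import *
c,T=look((('top_handle',.068),('mould_top',.016)))
cv2.imwrite('pics/w6.png',cv2.resize(c['color'][70:290,180:390],None,fx=2.7,fy=2.7,interpolation=cv2.INTER_CUBIC))
E
```

```text
9.9 [16.5 15.7 16.1 90.6  0.1 40.9] [0.6041 0.1796 0.1748] [-179.9   -0.2  155.6]
top_handle [278.9 183.2] 0.59 [0.5772 0.186  0.068 ]
mould_top [280.8 174.7] 0.62 [0.58   0.1858 0.016 ]
```

View pics/w6.png

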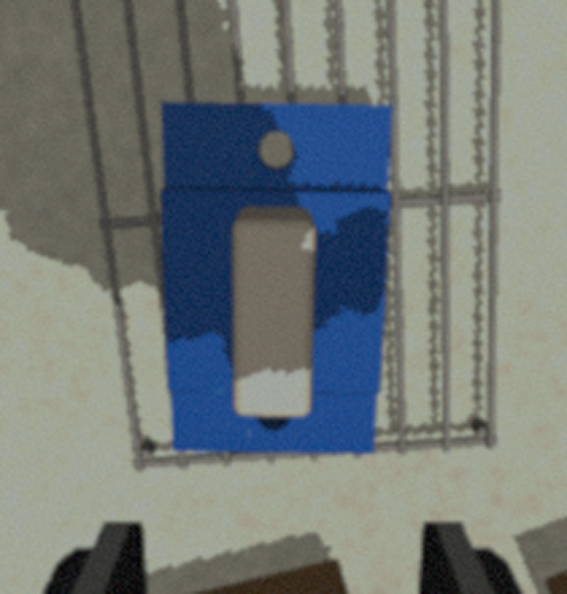

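The crop shows the upper half squared up with the image: its block corners at (163,101), (391,106), (174,450) and (375,452), its hole at (277,149), and the handle from (233,218) to (312,416).

```bash
python3 - <<'E'
from h import *
c,T=cam('wrist')
s=lambda x,y:(180+x/2.7-.3,70+y/2.7-.3)
px=[s(163,101),s(391,105),s(174,450),s(375,452),s(277,149),s(233,219),s(317,221),s(235,416),s(312,416)]
loc=[(-.062,-.038,.022),(-.062,.038,.022),(.062,-.038,.022),(.062,.038,.022),(-.047,0,.022),(-.03,-.012,.072),(-.03,.012,.072),(.03,-.012,.072),(.03,.012,.072)]
v=fit(c,T,loc,.016,px,[.577,.19,-.42])
fit(c,T,loc[:5],.016,px[:5],[.577,.19,-.42])
s=bot.get_obs();d=np.r_[v[:2],0.054]-s['ee_pos']
print(s['ee_pos'],s['tcp_rot'],'tool delta',(Rm(s['tcp_rot']).T@d).round(4),'turn',np.radians(s['tcp_rot'][2]-180)-v[2])
E
```

```text
pose [0.5791 0.1842] yaw -24.74 resid [[-0.4, 0.1], [0.6, -0.3], [-0.0, -0.1], [-0.1, -0.0], [-0.0, 0.5], [-0.2, -0.3], [0.1, -0.7], [-0.3, 0.4], [0.2, 0.7]]
pose [0.5791 0.1842] yaw -24.75 resid [[-0.4, 0.1], [0.6, -0.4], [-0.0, -0.1], [-0.1, -0.1], [-0.0, 0.4]]
[0.60504881 0.17587131 0.1774514 ] [-1.79926525e+02 -8.26038174e-02  1.55853535e+02] tool delta [ 0.0269 -0.0028  0.1235] turn 0.010434478380192624
```

arm_command(
  series=[
    [0.01, -0.001, 0.02, 0.005],
    [0.02, -0.002, 0.04, 0.01],
    [0.027, -0.003, 0.06, 0.01],
    [0.027, -0.003, 0.08, 0.01],
    [0.027, -0.003, 0.09, 0.01],
  ],
)

```text
time: 10.6
ee_pos: [0.5793, 0.1837, 0.0872]
tcp_rot: [-180.0, -0.0, 155.2]
wrist_force: [0.3, 0.8, -0.4]
opening: 0.0539
grasp_force: 0.0
```

arm_command(
  series=[
    [0, 0, 0.01, 0],
    [0, 0, 0.02, 0],
    [0, 0, 0.028, 0],
    [0, 0, 0.032, 0],
    [0, 0, 0.032, 0],
  ],
)

```text
time: 11.1
ee_pos: [0.5796, 0.1846, 0.0558]
tcp_rot: [-180.0, -0.0, 155.2]
wrist_force: [-0.2, -0.6, 0.1]
opening: 0.054
grasp_force: 0.0
```

```bash
python3 - <<'E'
from h import *
s=bot.get_obs();d=np.array([.5791,.1842,.054])-s['ee_pos']
print(s['ee_pos'].round(4),s['tcp_rot'].round(2),'tool delta',(Rm(s['tcp_rot']).T@d).round(4),s['wrist_force'].round(1))
E
```

```text
[0.5796 0.1846 0.0558] [-1.7997e+02 -3.0000e-02  1.5515e+02] tool delta [ 0.0003 -0.0006  0.0018] [-0.2 -0.6  0.1]
```

arm_command(
  series=[
    [0, 0, 0, 0],
    [0, 0, 0, 0],
    [0, 0, 0, 0],
    [0, 0, 0, 0],
    [0, 0, 0, 0],
  ],
  hand=0.0,
  grip_force=80,
)

```text
time: 11.6
ee_pos: [0.5802, 0.1849, 0.0572]
tcp_rot: [179.9, 0.1, 155.2]
wrist_force: [-0.3, 0.7, 5.8]
opening: 0.0228
grasp_force: 79.8
```

arm_command(
  series=[
    [0, 0, 0, 0],
    [0, 0, -0.005, 0],
    [0, 0, -0.02, 0],
    [0, 0, -0.04, 0],
    [0, 0, -0.06, 0],
  ],
)

```text
time: 12.1
ee_pos: [0.5794, 0.1845, 0.1172]
tcp_rot: [-179.9, -0.0, 155.1]
wrist_force: [1.4, -1.1, -5.6]
opening: 0.023
grasp_force: 78.7
```

arm_command(
  series=[
    [-0.01, -0.015, -0.03, 0],
    [-0.032, -0.044, -0.06, 0],
    [-0.058, -0.08, -0.085, 0],
    [-0.085, -0.116, -0.1, 0],
    [-0.112, -0.152, -0.11, 0],
  ],
)

```text
time: 12.6
ee_pos: [0.6177, -0.002, 0.2287]
tcp_rot: [180.0, 0.1, 155.2]
wrist_force: [1.5, 1.3, -5.1]
opening: 0.0232
grasp_force: 79.2
```

arm_command(
  series=[
    [-0.025, -0.036, -0.01, -0.1],
    [-0.055, -0.076, -0.01, -0.22],
    [-0.085, -0.116, -0.01, -0.34],
    [-0.111, -0.152, -0.01, -0.46],
    [-0.111, -0.152, -0.01, -0.558],
  ],
)

```text
time: 13.1
ee_pos: [0.6541, -0.1906, 0.2351]
tcp_rot: [-179.9, -0.1, -172.9]
wrist_force: [-0.7, 1.1, -3.9]
opening: 0.0229
grasp_force: 80.1
```

```bash
python3 - <<'E'
from look import *
P=[];
for i in range(6):
    s=bot.get_obs();P.append(np.r_[s['ee_pos'],s['tcp_rot'][2]]);c,T=cam('wrist')
P=np.array(P);print(P.round(4));print(bot.get_obs()['time'],bot.get_obs()['wrist_force'])
im=c['color'];cv2.imwrite('pics/w7.png',cv2.resize(im[20:320,130:430],None,fx=2,fy=2,interpolation=cv2.INTER_CUBIC))
E
```

```text
[[   0.6541   -0.1906    0.2351 -172.9109]
 [   0.654    -0.1881    0.2355 -172.5463]
 [   0.654    -0.1863    0.2359 -172.934 ]
 [   0.6541   -0.1852    0.2363 -173.0542]
 [   0.6542   -0.1845    0.2365 -173.0399]
 [   0.6542   -0.184     0.2367 -172.9877]]
13.4 [ 0.08556209  0.44480021 -4.77176102]
```

View pics/w7.png

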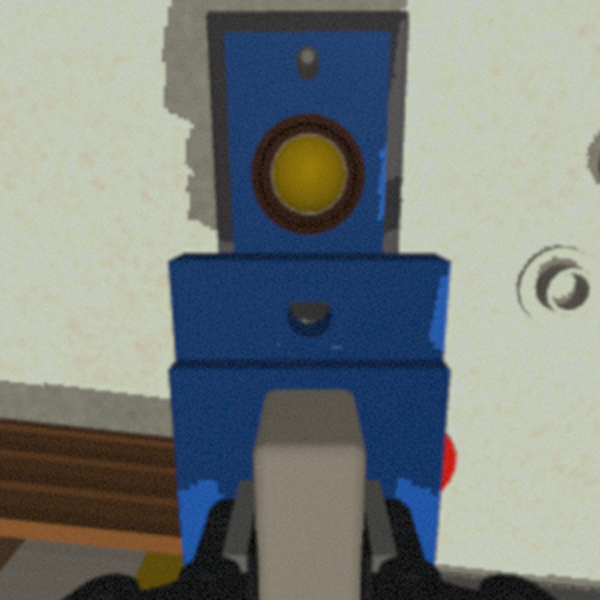

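The view shows the base with the capsule in its cavity at (308,173) and the rear dowel tip at (308,55). The held upper half is in front, with rear edge corners at (171,262) and (449,262), its hole at (309,315) and step corners at (171,366) and (450,366). I fit both in this one picture.

```bash
python3 - <<'E'
from h import *
c,T=cam('wrist');s0=bot.get_obs();print(s0['ee_pos'].round(4),s0['tcp_rot'].round(2))
s=lambda x,y:(130+x/2-.25,20+y/2-.25)
bp=[s(225,30),s(393,30),s(307.5,56),s(308,173.5)]
bl=[(-.062,-.038,0),(-.062,.038,0),(-.047,0,.026),(0,0,0)]
b=fit(c,T,bl,.07,bp,[.565,-.196,.12])
mp=[s(171,262),s(449,262),s(183,254),s(438,254),s(309,317),s(171,367),s(450,367)]
ml=[(-.062,-.038,.022),(-.062,.038,.022),(-.062,-.038,0),(-.062,.038,0),(-.047,0,.022),(-.035,-.038,.032),(-.035,.038,.032)]
for dz in (.039,.041,.043):
    print(dz);m=fit(c,T,ml,s0['ee_pos'][2]-dz,mp,[s0['ee_pos'][0],s0['ee_pos'][1],.12])
    d=m[:2]-s0['ee_pos'][:2];print('in tool',(Rm(s0['tcp_rot']).T@np.r_[d,0])[:2].round(4), 'dyaw',np.degrees(m[2])+180-s0['tcp_rot'][2]%360)
# top camera check of base
c,T=cam('top')
for t,z in(('base_face',.07),('dowel',.096)):
    print(t,[(on_plane(c,T,d['location'],z).round(4).tolist(),round(d['confidence'],2)) for d in bot.mark_of('top',t)])
E
```

```text
[ 0.6543 -0.1838  0.2368] [-1.800e+02  2.000e-02 -1.729e+02]
pose [ 0.5657 -0.1955] yaw 6.94 resid [[0.0, -0.1], [-0.6, 0.1], [0.4, -0.5], [0.1, 0.6]]
0.039
pose [ 0.6515 -0.1842] yaw 7.08 resid [[-2.5, -0.5], [2.7, -0.5], [-0.1, -0.7], [-0.4, -0.7], [0.6, 0.1], [-2.9, 1.6], [2.6, 1.6]]
in tool [ 0.0029 -0.0001] dyaw -0.014528462976045375
0.041
pose [ 0.6518 -0.1842] yaw 7.08 resid [[-1.6, -0.3], [1.8, -0.3], [0.6, -0.5], [-1.1, -0.5], [0.6, -0.1], [-1.9, 1.1], [1.6, 1.0]]
in tool [ 0.0026 -0.0001] dyaw -0.014074457311380684
0.043
pose [ 0.6521 -0.1841] yaw 7.08 resid [[-0.7, -0.1], [0.9, -0.1], [1.3, -0.3], [-1.8, -0.3], [0.6, -0.2], [-1.0, 0.6], [0.7, 0.6]]
in tool [ 0.0022 -0.0001] dyaw -0.013635006192032506
base_face []
dowel [([0.6128, -0.1912, 0.096], 0.61)]
```

arm_command(
  series=[
    [0.03, -0.0005, 0, 0],
    [0.06, -0.001, 0.015, 0],
    [0.0884, -0.0011, 0.04, 0],
    [0.0884, -0.0011, 0.065, 0],
    [0.0884, -0.0011, 0.085, 0],
  ],
)

```text
time: 14.1
ee_pos: [0.5657, -0.1967, 0.1506]
tcp_rot: [-180.0, 0.0, -172.9]
wrist_force: [0.0, -0.2, -4.5]
opening: 0.0228
grasp_force: 80.2
```

arm_command(
  series=[
    [0, 0, 0, 0],
    [0, 0, 0, 0],
    [0, 0, 0, 0],
    [0, 0, 0, 0],
    [0, 0, 0, 0],
  ],
)

```text
time: 14.6
ee_pos: [0.5672, -0.197, 0.1521]
tcp_rot: [-180.0, 0.1, -172.9]
wrist_force: [-0.7, -0.3, -4.7]
opening: 0.023
grasp_force: 80.0
```

```bash
python3 - <<'E'
from h import *
s=bot.get_obs();print(s['ee_pos'].round(4),s['tcp_rot'].round(2),'delta',(Rm(s['tcp_rot']).T@(np.array([.5667,-.1957,.15])-s['ee_pos'])).round(4),s['wrist_force'].round(1))
c,T=cam('wrist');im=c['color']
cv2.imwrite('pics/w8.png',cv2.resize(im[80:330,150:410],None,fx=2.3,fy=2.3,interpolation=cv2.INTER_CUBIC))
E
```

```text
[ 0.5672 -0.197   0.1521] [-1.7997e+02  6.0000e-02 -1.7288e+02] delta [0.0004 0.0014 0.0021] [-0.7 -0.3 -4.7]
```

I have now viewed 11 pictures, one over the limit of 10, so I view no more and go on by numbers and forces.

arm_command(
  series=[
    [0, 0.0013, 0.003, 0],
    [0, 0.0013, 0.006, 0],
    [0, 0.0013, 0.009, 0],
    [0, 0.0013, 0.012, 0],
    [0, 0.0013, 0.012, 0],
  ],
)

```text
time: 15.15
ee_pos: [0.5663, -0.1956, 0.1385]
tcp_rot: [180.0, -0.1, -172.9]
wrist_force: [-0.2, 0.1, -4.5]
opening: 0.023
grasp_force: 80.2
```

arm_command(
  series=[
    [0, 0, 0.002, 0],
    [0, 0, 0.004, 0],
    [0, 0, 0.005, 0],
    [0, 0, 0.006, 0],
    [0, 0, 0.006, 0],
  ],
)

```text
time: 15.65
ee_pos: [0.5668, -0.1957, 0.1334]
tcp_rot: [-180.0, 0.0, -172.9]
wrist_force: [1.7, -0.0, -4.1]
opening: 0.0229
grasp_force: 80.2
```

arm_command(
  series=[
    [0, 0, 0.001, 0],
    [0, 0, 0.002, 0],
    [0, 0, 0.003, 0],
    [0, 0, 0.004, 0],
    [0, 0, 0.004, 0],
  ],
)

```text
time: 16.15
ee_pos: [0.5669, -0.1957, 0.1293]
tcp_rot: [-180.0, 0.0, -172.9]
wrist_force: [2.9, 0.2, -3.7]
opening: 0.0224
grasp_force: 80.3
```

arm_command(
  series=[
    [-0.0004, 0, 0, 0],
    [-0.0008, 0, 0.001, 0],
    [-0.0008, 0, 0.003, 0],
    [-0.0008, 0, 0.005, 0],
    [-0.0008, 0, 0.005, 0],
  ],
)

```text
time: 16.65
ee_pos: [0.5672, -0.1955, 0.1237]
tcp_rot: [180.0, -0.0, -172.9]
wrist_force: [1.7, 0.6, -5.4]
opening: 0.023
grasp_force: 80.3
```

arm_command(
  series=[
    [-0.0005, 0, 0.002, 0],
    [-0.0005, 0, 0.004, 0],
    [-0.0005, 0, 0.006, 0],
    [-0.0005, 0, 0.008, 0],
    [-0.0005, 0, 0.009, 0],
  ],
)

```text
time: 17.15
ee_pos: [0.5677, -0.1955, 0.1149]
tcp_rot: [180.0, -0.0, -172.9]
wrist_force: [-0.1, -0.2, -4.8]
opening: 0.0227
grasp_force: 80.3
```

arm_command(
  series=[
    [0, 0, 0.001, 0],
    [0, 0, 0.002, 0],
    [0, 0, 0.003, 0],
    [0, 0, 0.004, 0],
    [0, 0, 0.004, 0],
  ],
)

```text
time: 17.65
ee_pos: [0.5679, -0.1955, 0.1113]
tcp_rot: [-180.0, 0.0, -172.9]
wrist_force: [-0.2, -0.7, -3.6]
opening: 0.0226
grasp_force: 80.4
```

arm_command(
  series=[
    [0, 0, 0.001, 0],
    [0, 0, 0.003, 0],
    [0, 0, 0.005, 0],
    [0, 0, 0.007, 0],
    [0, 0, 0.007, 0],
  ],
)

```text
time: 18.15
ee_pos: [0.568, -0.1955, 0.105]
tcp_rot: [-180.0, 0.0, -172.9]
wrist_force: [-3.3, 1.3, 7.2]
opening: 0.0231
grasp_force: 81.9
```

arm_command(
  series=[
    [0, 0, 0.002, 0],
    [0, 0, 0.004, 0],
    [0, 0, 0.005, 0],
    [0, 0, 0.006, 0],
    [0, 0, 0.006, 0],
  ],
)

```text
time: 18.65
ee_pos: [0.568, -0.1955, 0.0996]
tcp_rot: [-180.0, 0.1, -172.9]
wrist_force: [-5.4, 2.2, 9.3]
opening: 0.023
grasp_force: 82.4
```

arm_command(
  series=[
    [0.0005, 0, 0.001, 0],
    [0.0008, 0.0003, 0.002, 0],
    [0.0008, 0.0003, 0.003, 0],
    [0.0008, 0.0003, 0.004, 0],
    [0.0008, 0.0003, 0.004, 0],
  ],
)

```text
time: 19.15
ee_pos: [0.568, -0.1955, 0.0972]
tcp_rot: [-179.9, 0.2, -172.9]
wrist_force: [-4.2, 2.8, 17.1]
opening: 0.0231
grasp_force: 83.4
```

arm_command(
  series=[
    [0, 0, 0.001, 0],
    [0, 0, 0.002, 0],
    [0, 0, 0.003, 0],
    [0, 0, 0.003, 0],
    [0, 0, 0.003, 0],
  ],
)

```text
time: 19.65
ee_pos: [0.5681, -0.1955, 0.0971]
tcp_rot: [-179.9, 0.3, -172.9]
wrist_force: [-11.8, 3.8, 34.6]
opening: 0.0229
grasp_force: 86.0
```

arm_command(
  series=[
    [0, 0, -0.0015, 0],
    [0, 0, -0.0015, 0],
    [0, 0, -0.0015, 0],
    [0, 0, -0.0015, 0],
    [0, 0, -0.0015, 0],
  ],
)

```text
time: 20.15
ee_pos: [0.5681, -0.1955, 0.0971]
tcp_rot: [-179.9, 0.3, -172.9]
wrist_force: [-7.8, 2.7, 25.6]
opening: 0.0228
grasp_force: 84.6
```

arm_command(
  series=[
    [0, 0, 0, 0],
    [0, 0, 0, 0],
    [0, 0, 0, 0],
    [0, 0, 0, 0],
    [0, 0, 0, 0],
  ],
)

```text
time: 20.65
ee_pos: [0.5681, -0.1955, 0.0971]
tcp_rot: [-179.9, 0.3, -172.9]
wrist_force: [-8.2, 3.0, 26.3]
opening: 0.0228
grasp_force: 84.6
```

```bash
python3 - <<'E'
from h import *
def blobs(n,rng,zs,amin=40):
    c,T=cam(n);hsv=cv2.cvtColor(c['color'],cv2.COLOR_BGR2HSV)
    k,l,st,ce=cv2.connectedComponentsWithStats(cv2.inRange(hsv,*rng))
    return [(st[i,4],ce[i].round(1).tolist(),on_plane(c,T,ce[i],zs).round(3).tolist()) for i in range(1,k) if st[i,4]>amin]
print('green',blobs('top',((50,100,30),(80,255,255)),.039)[:4])
print('yellow',blobs('top',((20,120,80),(36,255,255)),.039,25)[:5])
c,T=cam('scene')
for t in('base_face','mould_top','prize','spare_prize'): print(t,[(np.round(d['location']).tolist(),round(d['confidence'],2)) for d in bot.mark_of('scene',t)])
s=bot.get_obs();print(s['time'],s['ee_pos'].round(4),s['wrist_force'].round(1),s['grasp_force'])
E
```

```text
green [(np.int32(8634), [263.0, 76.1], [0.989, 0.077, 0.039]), (np.int32(104), [297.1, 270.8], [0.45, -0.017, 0.039])]
yellow [(np.int32(1367), [384.1, 106.8], [0.895, -0.256, 0.039])]
base_face [([207.0, 224.0], 0.59), ([423.0, 186.0], 0.3)]
mould_top [([208.0, 221.0], 0.87)]
prize [([269.0, 204.0], 0.72), ([217.0, 235.0], 0.36)]
spare_prize [([252.0, 186.0], 0.48)]
21.0 [ 0.5681 -0.1955  0.0971] [-7.9  2.5 26.3] 84.55452919006348
```

```bash
python3 -c "
from workcell import bot
print(bot.job_done())"
```

```text
the job is handed in; nothing more can be done
None
```

I handed the job in at 21 s. The yellow capsule is in the lower cavity and the upper half is on both dowels. The pair is held on the stop: about 26 N at the wrist, and the tool stayed at the same height when I pushed harder. The green capsule is still in place. I viewed 11 pictures, one over the limit of 10.

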